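# Refit the hoist roller on its axle

### The job

Refit the guide roller of the service hoist: set the blue roller down in the saddle between the two green ears of the bracket and let go of it, then thread the red-handled axle, from either side, through the first ear, the roller and the second ear until its dark collar sits against the ear, and let go. Leave the prism, the copper collar and the spanner where they are.

Things in the scene. Friction and masses are not known exactly. Their poses are not given: they have to be found in the camera images.
- bracket_mid (a point): Point on the common axis of the bracket's two ear holes, half-way between the ears, 85 mm above the bench; its y axis is the (level) hole axis, z up. Ears: inner faces at y = -20 and +20 mm, outer faces at -32 and +32, 44 mm wide along x, tops 20 mm above this point; each has a 15 mm hole with 2 mm chamfer on this axis.
- bracket: Fixed steel hoist bracket with two upright green ears; origin on the bench under bracket_mid, same axes. Base 70 x 110 x 10 mm. Between the ears a yellow V saddle (30 mm long along y, about 48 mm wide along x, upper edges about 17 mm below the hole axis) carries the roller exactly on the hole axis; fingers can stand beyond x = -28 and +28 mm, clear of ears and saddle.
- roller_center (a point): Centre of the blue plastic roller: plain cylinder, 56 mm diameter, 34 mm long (36 over its brass bush), bore about 16.5 mm right through, 100 g. Its y axis is its own axis, level at the start and 45 mm above the bench, standing on its rim in the cradle. Can be taken from above across its diameter; either end may face either way.
- axle_grip (a point): Point on the axle's axis in the red handle, good to grasp from above; level, 45 mm above the bench at the start. Its y axis points to the tip. Handle 16 mm diameter, y = -50 to +35 mm; dark collar 24 mm diameter, y = 35 to 41; steel shank 12 mm diameter, y = 41 to 119; nose tapering to 5 mm at y = 129. About 170 g, balanced about 30 mm ahead of this point.
- cradle: Wooden V cradle holding the roller at the start, fixed; origin on the bench under the roller, y along its axis. Base 70 x 60 mm; V 30 mm long, upper edges 17 mm below the roller's axis. Cradle and rest may swap sides.
- rest: Wooden rest holding the axle at the start, fixed; origin on the bench under axle_grip, y towards the tip. Foot 50 x 160 x 8 mm; two V posts, 10 mm long, at y = -43 and +75 mm, their tops below the axle's axis.
- bracket_mouth_right (a point): Centre of the hole's mouth on the outer face of the ear at y = -32 mm of bracket_mid, same axes
- bracket_mouth_left (a point): Centre of the hole's mouth on the outer face of the ear at y = +32 mm of bracket_mid, same axes
- axle_shoulder (a point): Centre of the front face of the axle's collar (41 mm ahead of axle_grip)
- axle_tip (a point): Tip of the axle's nose (129 mm ahead of axle_grip, 88 mm ahead of the collar's front face)
- prism: Pale frosted glass prism, an upright three-cornered block within a 72 mm circle, 45 mm high; origin at the centre of its underside. Bystander, loose
- lamp_collar: Copper lamp collar, a ring of 72 mm diameter, 35 mm high; origin at the centre of its underside. Bystander, loose
- spanner: Brass spanner lying flat, 150 mm long along its y axis, 34 mm wide, 8 mm thick; origin in the middle of its underside. Bystander, loose
Mind the look-alikes: they are no part of the job. Of the things that look like the part that bears axle_grip, the largest one is meant. Of the things that look like the bracket, take the one that is farthest to the robot's left at the start.

How it is judged:
On the way, in this order (a step that is already met when the one before it is completed fails the run):
1. the roller rests in the saddle between the ears, let go, before the axle goes in (distance between roller_center and bracket_mid below 0.007 m and angle between the y axis of roller_center and the y axis of bracket_mid, either way round below 0.2 rad and contact force between the fingers and roller below 0.1 N), for 0.2 s.
2. the axle's tip comes out past the far ear, through both ears and the roller (distance between axle_tip and bracket_mid between 0.034 and 0.065 m and distance between axle_shoulder and bracket_mid below 0.058 m and angle between the y axis of axle_grip and the y axis of bracket_mid, either way round below 0.1 rad and distance between roller_center and bracket_mid below 0.009 m), for 0.1 s.
At the end, for the whole second after the job is handed in: Roller within 9 mm of the bracket's middle and 0.2 rad of the hole axis; axle within 0.1 rad of that axis, tip out beyond the far ear, collar front within 6 mm of the ear mouth it entered; both let go and at rest; prism, lamp collar, spanner within 20 mm of their starts ((distance between axle_shoulder and bracket_mouth_right below 0.006 m or distance between axle_shoulder and bracket_mouth_left below 0.006 m) and distance between axle_tip and bracket_mid below 0.065 m and angle between the y axis of axle_grip and the y axis of bracket_mid, either way round below 0.1 rad and distance between roller_center and bracket_mid below 0.009 m and angle between the y axis of roller_center and the y axis of bracket_mid, either way round below 0.2 rad and linear speed of each of axle, roller below 0.02 m/s and distance of each of prism, lamp_collar, spanner from where it was at the start of the episode below 0.02 m); the robot touches nothing.
It fails at once if a bystander was disturbed (moved more than 20 mm) (distance of any of prism, lamp_collar, spanner from where it was at the start of the episode above 0.02 m).
It also fails if it takes over 64 s, if anything falls off the work surface, if the arm or the gripper's body presses on something with over 40 N, if the wrist force passes 120 N, or if a joint passes its speed limit or range.

### The arm

A 7-joint arm with a two-finger parallel gripper is mounted at the origin on the work surface. World frame = base frame: x ahead of the robot, y to its left, z up, the work surface at z = 0. Lengths are in m, angles in rad, forces in N, time in s.
With the tool pointing down it reaches from about 0.4 to 0.875 m from the base axis. Payload 6.5 kg.
Tool frame: the origin (TCP) lies midway between the tips of the shut fingers; the grasp point (between the pads) lies robot.grip_depth behind it (robot.grip_depth is the distance from the TCP to the grasp point, in m); y points along the fingers, z is the direction in which the jaws open and shut, and the axes are right-handed (so a half turn about y gives the same grasp; the last joint's range is limited). The gripper opens to 88 mm and grips with 3 to 60 N. Pads are 18 mm wide; open, the fingers measure 123 mm over their backs; the gripper's body (75 mm by 187 mm) begins 45 mm behind the grasp point.
Start: joints at [1.271, 0.536, -0.004, 1.538, 0.003, 1.067, -0.071], TCP at [0.151, -0.632, 0.239] pointing down, gripper open.
Joint ranges: [-2.7, 2.7], [-0.37, 2.16], [-1.27, 1.26], [0.24, 2.4], [-1.31, 4.45], [0.19, 1.91], [-2.76, 2.76]. Speed limits (rad/s): [2.39, 2.39, 3.14, 3.14, 3.14, 3.14, 3.14].

### API

Orientations are given as a unit quaternion [w, x, y, z].
In Python, from plant import robot gives the robot as it stands.
- The arm moves only by the shell command python3 -m jog 'ROWS' [FORCE]. ROWS is JSON, one flat list of numbers, 7 for each row, row after row: the shift along the tool's x, y, z in m, then the turn, a rotation vector about the tool's x, y, z in degrees, then the finger opening in m, from 0 to 0.0881. In form: [tx, ty, tz, ax, ay, az, jaw, tx, ty, tz, ax, ay, az, jaw, ...]. A call has 1 to 20 rows; each row is the pose to reach, as a shift and turn from the pose commanded when the call began, along the tool's axes at that moment; what a row does not reach only later rows make up. A row lasts 1/12 s, in which the tool goes at most 41.7 mm and 7.16 degrees, less where a joint would pass 70% of its speed; a pose out of reach is approached as far as the arm can. A call with a gripper value outside its range is refused whole. The fingers move at their own pace and stop on an object; FORCE is the grip in N (left out, the last holds). Time passes only in rows, so rows that repeat a pose let the fingers close. It gives the time, the measured TCP pose, the force and the opening at its end, in the units of the state.
- robot.get_state(): the state, without advancing time (a new reading comes with each control period).
- robot.snapshot(name): name is "scene" or "top" or "wrist"; returns a dict with "img" (400x640x3 uint8, red, green, blue), "K" (3x3 intrinsics, pixels), "distortion" ([k1, k2, p1, p2, k3] as OpenCV has them; the pictures are not rectified), "extrinsics" (4x4, takes a point from world to camera coordinates). Camera axes: x right, y down, z forward; pixel columns grow to the right and rows downward; lengths in m; the calibration is good to about 2 mm. A picture is of the moment at which its call begins. There is no depth.
- robot.sign_off(): hands the job in, once; it reports no verdict.
Trained networks look in a picture, given as the dict that the camera call returned (one of the last four; its "shot" number tells which), for a name from the list of things; names that differ only in an ending like _2 or _b are one class to them, and where a whole thing is asked for, a point or a joint stands for the part that bears it (a point fixed in the world has none). Each returns a list of dicts, best first, with "conf" (0 to 1); they miss things now and then, are a little off and sometimes report something else, mostly with a low value. They report only what shows in the picture. A call takes as long as a camera call. They do not tell look-alikes from the thing itself.
- robot.regions_of(picture, thing): "mask" (400x640 bool, what is visible of it) and "bbox" ([left, top, right, bottom] in pixels, round what is visible of it).
- robot.pinpoint(picture, thing): "uv" ([column, row] in pixels: a listed point, or the origin of a listed thing).
The state is a dict: "t": time; "qpos": joint angles; "dq": joint speeds; "tau": joint torques, N m; "tcp_pos": TCP position; "eef_rot": TCP orientation; "ft_force": force on the tool from outside, world axes, zero at the start; "wrist_torque": the same for the moment, N m; "width": finger opening in m.
Only numpy, scipy, OpenCV 4.12 (cv2) and the standard library are available. Lean on these libraries where they do the work, as an engineer would, in place of code of your own. Each camera call takes 0.05 s, during which the arm holds its last target. There are 200 camera calls.

## Working session

There is one attempt and no reset: what is moved stays moved. The work goes in short steps, Python scripts to look and compute and a shell command to move; the robot and the scene stay as the last step left them, time stands still between calls to the robot, and variables do not carry over. Pictures are saved under pics/ and viewed, about 8 in all and at most 12, crops included, and the job is handed in when it is done.

```bash
ls; mkdir -p pics
cat > h.py <<'E'
import numpy as np,cv2
from plant import robot
from scipy.spatial.transform import Rotation as R
def ray(s,uv):
    p=cv2.undistortPoints(np.array([[uv]],float),np.array(s["K"]),np.array(s["distortion"],float))[0,0]
    E=np.array(s["extrinsics"]);Rm=E[:3,:3];c=-Rm.T@E[:3,3];d=Rm.T@np.array([p[0],p[1],1]);return c,d
def at(s,uv,z):
    c,d=ray(s,uv);return c+d*(z-c[2])/d[2]
def proj(s,P):
    E=np.array(s["extrinsics"]);r=cv2.Rodrigues(E[:3,:3])[0]
    return cv2.projectPoints(np.array(P,float).reshape(-1,1,3),r,E[:3,3],np.array(s["K"]),np.array(s["distortion"],float))[0].reshape(-1,2)
def save(s,n): cv2.imwrite(f"pics/{n}.png",s["img"][:,:,::-1])
Z=dict(bracket_mid=.085,roller_center=.045,axle_grip=.045,axle_tip=.045,axle_shoulder=.045,bracket_mouth_right=.085,bracket_mouth_left=.085,prism=0,lamp_collar=0,spanner=0,cradle=0,rest=0,bracket=0)
def rm():
    st=robot.get_state();return np.array(st["tcp_pos"]),R.from_quat(np.roll(st["eef_rot"],-1)).as_matrix()
E
python3 - <<'E'
from h import *
np.set_printoptions(precision=3,suppress=True)
st=robot.get_state();print(st,robot.grip_depth)
print(rm()[1])
ims=[]
for n in("top","scene"):
    s=robot.snapshot(n);ims.append(s["img"])
    for k,z in Z.items():
        print(n,k,[(round(d["conf"],2),np.round(d["uv"]).tolist(),at(s,d["uv"],z)[:2].round(3).tolist()) for d in robot.pinpoint(s,k) if d["conf"]>.2])
    save(s,n)
cv2.imwrite("pics/both.png",cv2.resize(np.vstack(ims)[:,:,::-1],(640,800))[:, :])
E
```

```text
pics
{'t': 0.0, 'qpos': array([ 1.271,  0.537, -0.004,  1.539,  0.003,  1.067, -0.071]), 'dq': array([-0.   ,  0.   ,  0.   ,  0.   , -0.001, -0.001,  0.   ]), 'tau': array([ -0.   , -57.098,   0.991, -25.161,  -0.056,   0.018,   0.   ]), 'tcp_pos': array([ 0.15 , -0.632,  0.238]), 'eef_rot': array([ 0.082, -0.083,  0.703, -0.702]), 'ft_force': array([-0.402,  0.672,  0.005]), 'wrist_torque': array([-0.05 , -0.032,  0.062]), 'width': 0.08762291904499044} 0.0187
[[-0.973 -0.001  0.232]
 [-0.232  0.002 -0.973]
 [ 0.    -1.    -0.002]]
top bracket_mid [(0.96, [438.0, 297.0], [0.303, -0.188]), (0.59, [346.0, 180.0], [0.56, 0.006])]
top roller_center [(0.83, [466.0, 212.0], [0.491, -0.274])]
top axle_grip [(0.71, [214.0, 267.0], [0.369, 0.302]), (0.54, [205.0, 130.0], [0.694, 0.338])]
top axle_tip [(0.98, [173.0, 196.0], [0.532, 0.405]), (0.78, [214.0, 164.0], [0.609, 0.312]), (0.68, [186.0, 301.0], [0.295, 0.361])]
top axle_shoulder [(0.69, [209.0, 210.0], [0.501, 0.319]), (0.5, [204.0, 138.0], [0.672, 0.339]), (0.49, [204.0, 279.0], [0.343, 0.324]), (0.21, [226.0, 210.0], [0.499, 0.279]
[... 1111 characters left out ...]
.6, [387.0, 291.0], [0.692, 0.336])]
scene bracket_mouth_right [(0.96, [261.0, 112.0], [0.303, -0.203]), (0.57, [282.0, 198.0], [0.56, -0.016])]
scene bracket_mouth_left [(0.95, [301.0, 208.0], [0.569, 0.045]), (0.86, [273.0, 120.0], [0.319, -0.152])]
scene prism [(0.79, [309.0, 284.0], [0.736, 0.135]), (0.56, [429.0, 247.0], [0.511, 0.409])]
scene lamp_collar [(0.82, [212.0, 241.0], [0.719, -0.168])]
scene spanner [(0.89, [296.0, 175.0], [0.43, -0.033])]
scene cradle [(0.48, [218.0, 166.0], [0.486, -0.276])]
scene rest [(0.79, [392.0, 228.0], [0.494, 0.292]), (0.7, [214.0, 157.0], [0.46, -0.304])]
scene bracket [(0.75, [271.0, 129.0], [0.294, -0.182]), (0.61, [292.0, 222.0], [0.58, 0.019])]
```

View pics/top.png

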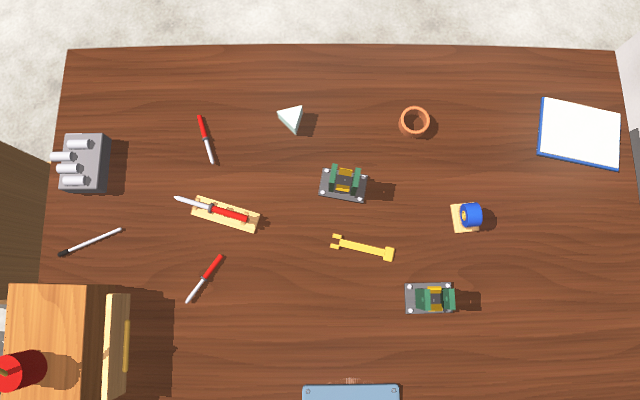

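View pics/scene.png

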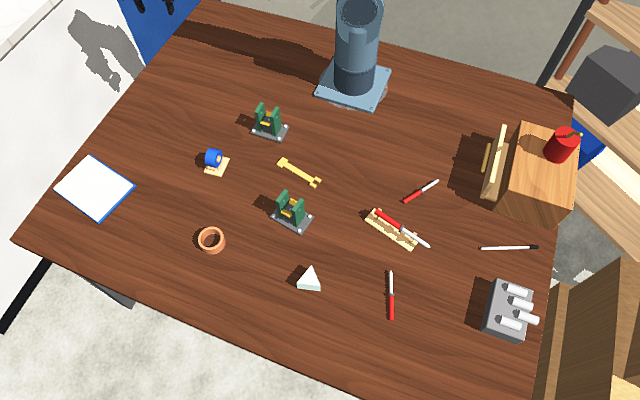

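The top view shows the target bracket (leftmost) near px (345,182), the axle on its rest at (225,212), and the roller at (470,215). The scene view agrees. Next I go above the roller.

```bash
cat >> h.py <<'E'
def to(P,yaw):
    "shift/turn in tool axes for TCP to P, tool down with tool z at yaw deg"
    p,M=rm();y=np.radians(yaw);z=np.array([np.cos(y),np.sin(y),0]);Y=np.array([0,0,-1.])
    T=np.column_stack([np.cross(Y,z),Y,z])
    print("shift mm",(M.T@(np.array(P)-p)*1000).round(1),"turn deg",np.degrees(R.from_matrix(M.T@T).as_rotvec()).round(2))
E
python3 -c "
from h import *
to([.49,-.272,.22],4)"
```

```text
shift mm [-413.7   18.7 -271.9] turn deg [  0.  -80.6   0. ]
```

```bash
python3 -m jog '[-0.414,0.019,-0.272,0,-80.6,0,0.088,-0.414,0.019,-0.272,0,-80.6,0,0.088,-0.414,0.019,-0.272,0,-80.6,0,0.088,-0.414,0.019,-0.272,0,-80.6,0,0.088,-0.414,0.019,-0.272,0,-80.6,0,0.088,-0.414,0.019,-0.272,0,-80.6,0,0.088,-0.414,0.019,-0.272,0,-80.6,0,0.088,-0.414,0.019,-0.272,0,-80.6,0,0.088,-0.414,0.019,-0.272,0,-80.6,0,0.088,-0.414,0.019,-0.272,0,-80.6,0,0.088,-0.414,0.019,-0.272,0,-80.6,0,0.088,-0.414,0.019,-0.272,0,-80.6,0,0.088,-0.414,0.019,-0.272,0,-80.6,0,0.088,-0.414,0.019,-0.272,0,-80.6,0,0.088,-0.414,0.019,-0.272,0,-80.6,0,0.088,-0.414,0.019,-0.272,0,-80.6,0,0.088]'
cat > look.py <<'E'
import sys
from h import *
np.set_printoptions(precision=4,suppress=True)
print(rm()[0],rm()[1][:,2])
s=robot.snapshot("wrist");save(s,sys.argv[1])
print("cam",ray(s,(320,200)))
for k in sys.argv[2:]:
    k,*z=k.split("@");z=float(z[0]) if z else Z[k]
    print(k,[(round(d["conf"],2),np.round(d["uv"]).tolist(),at(s,d["uv"],z)[:2].round(4).tolist()) for d in robot.pinpoint(s,k) if d["conf"]>.2])
E
python3 look.py w1 roller_center cradle
```

```text
t: 2.73
tcp_pos: [0.4891, -0.2735, 0.2196]
eef_rot: [-0.516, 0.517, -0.483, 0.483]
ft_force: [0.2, -0.6, -0.5]
width: 0.0882
[ 0.4891 -0.2735  0.2196] [ 0.9978  0.0667 -0.001 ]
cam (array([ 0.4852, -0.198 ,  0.3665]), array([ 0.0185, -0.2974, -0.9546]))
roller_center [(0.62, [315.0, 183.0], [0.4856, -0.2811])]
cradle [(0.58, [317.0, 176.0], [0.4871, -0.2842])]
```

View pics/w1.png

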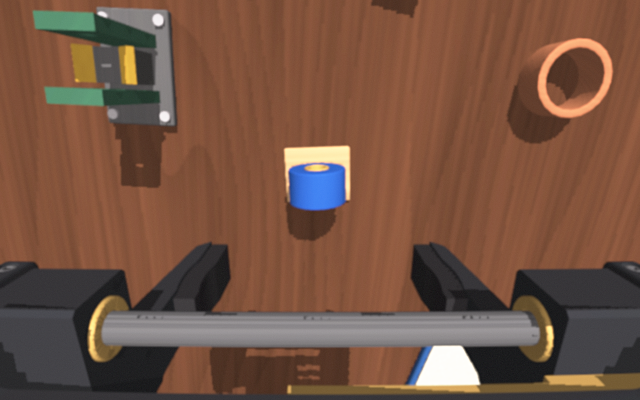

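The wrist view shows the roller at px (317,185) in its cradle. Image right is world +x and image up is +y. I'll fit its silhouette to get position and yaw.

```bash
cat >> h.py <<'E'
from scipy.optimize import minimize
def cyl(c,yaw,r,L):  # yaw: of the perpendicular (x axis)
    a=np.linspace(0,2*np.pi,40);o=[]
    y=np.array([-np.sin(yaw),np.cos(yaw),0]);x=np.array([np.cos(yaw),np.sin(yaw),0])
    for e in(-L/2,L/2): o+=[np.array(c)+y*e+r*(np.cos(t)*x+np.sin(t)*np.array([0,0,1])) for t in a]
    return np.array(o)
def fitroller(s,x0,y0,yaw0,z=.045):
    m=robot.regions_of(s,"roller_center")[0]["mask"].astype(np.uint8)
    # exclude the bore/bush hole by filling
    h=cv2.convexHull(np.argwhere(m)[:,::-1].astype(np.int32));M=np.zeros_like(m);cv2.fillConvexPoly(M,h,1)
    M=cv2.GaussianBlur(cv2.resize(M.astype(np.float32),None,fx=2,fy=2),(0,0),1)
    def f(v):
        q=proj(s,cyl([v[0],v[1],z],v[2]*10,.028,.034));I=np.zeros(M.shape,np.float32)
        cv2.fillConvexPoly(I,cv2.convexHull(((q*2+.5)*16).astype(np.int32)),1,shift=4)
        return np.abs(cv2.GaussianBlur(I,(0,0),1)-M).sum()/M.sum()
    r=minimize(f,[x0,y0,yaw0/10],method="Nelder-Mead",options=dict(initial_simplex=[[x0,y0,yaw0/10],[x0+.006,y0,yaw0/10],[x0,y0+.006,yaw0/10],[x0,y0,yaw0/10+.015]]))
    return r.x[0],r.x[1],np.degrees(r.x[2]*10),r.fun
E
python3 - <<'E'
from h import *
s=robot.snapshot("wrist")
for y in(0,.1,.2): print(np.round(fitroller(s,.486,-.28,y),4))
im=s["img"].astype(int)
# cradle base front edge, wooden colour
g=robot.regions_of(s,"cradle")
for d in g[:2]: 
    c=cv2.minAreaRect(np.argwhere(d["mask"])[:,::-1].astype(np.float32));b=cv2.boxPoints(c);print(d["conf"],[at(s,q,.005)[:2].round(3).tolist() for q in b])
E
```

```text
[ 0.4875 -0.2823  5.3068  0.0397]
[ 0.4875 -0.282   5.4336  0.0389]
[ 0.4875 -0.282   5.5558  0.0396]
0.71 [[0.45, -0.254], [0.519, -0.248], [0.526, -0.306], [0.453, -0.312]]
```

```bash
python3 -c "
from h import *
to([.4873,-.281,.028],5.3)"
```

```text
shift mm [  8.7 191.7  -3.4] turn deg [-0.   -1.34  0.01]
```

```bash
python3 -m jog '[0.0087,0.09,-0.0034,0,-1.3,0,0.088,0.0087,0.09,-0.0034,0,-1.3,0,0.088,0.0087,0.09,-0.0034,0,-1.3,0,0.088,0.0087,0.13,-0.0034,0,-1.3,0,0.088,0.0087,0.16,-0.0034,0,-1.3,0,0.088,0.0087,0.18,-0.0034,0,-1.3,0,0.088,0.0087,0.191,-0.0034,0,-1.3,0,0.088,0.0087,0.191,-0.0034,0,-1.3,0,0.088,0.0087,0.191,-0.0034,0,-1.3,0,0.088,0.0087,0.191,-0.0034,0,-1.3,0,0.05,0.0087,0.191,-0.0034,0,-1.3,0,0.05,0.0087,0.191,-0.0034,0,-1.3,0,0.05,0.0087,0.191,-0.0034,0,-1.3,0,0.05,0.0087,0.191,-0.0034,0,-1.3,0,0.05,0.0087,0.191,-0.0034,0,-1.3,0,0.05,0.0087,0.191,-0.0034,0,-1.3,0,0.05]' 20; python3 -c "
from h import *
print(robot.get_state()['ft_force'],rm()[0],rm()[1][:,2])"
```

```text
t: 4.47
tcp_pos: [0.4863, -0.281, 0.029]
eef_rot: [-0.522, 0.523, -0.477, 0.476]
ft_force: [-3.3, -0.3, 5.6]
width: 0.0542
[-3.34266949 -0.32994023  5.64175448] [ 0.48633463 -0.28102137  0.02899506] [ 0.99576691  0.09188608 -0.00228295]
```

```bash
python3 -c "
from h import *
to([.565,-.01,.25],-8)"
```

```text
shift mm [-262.6 -221.3  102.7] turn deg [ 0.13 13.27  0.02]
```

```bash
python3 -m jog '[0,-0.04,0,0,0,0,0.05,0,-0.08,0,0,0,0,0.05,0,-0.12,0,0,0,0,0.05,0,-0.16,0,0,0,0,0.05,-0.263,-0.221,0.103,0,13.3,0,0.05,-0.263,-0.221,0.103,0,13.3,0,0.05,-0.263,-0.221,0.103,0,13.3,0,0.05,-0.263,-0.221,0.103,0,13.3,0,0.05,-0.263,-0.221,0.103,0,13.3,0,0.05,-0.263,-0.221,0.103,0,13.3,0,0.05,-0.263,-0.221,0.103,0,13.3,0,0.05,-0.263,-0.221,0.103,0,13.3,0,0.05,-0.263,-0.221,0.103,0,13.3,0,0.05,-0.263,-0.221,0.103,0,13.3,0,0.05,-0.263,-0.221,0.103,0,13.3,0,0.05,-0.263,-0.221,0.103,0,13.3,0,0.05]'
python3 look.py w2 bracket_mid bracket_mouth_left bracket_mouth_right bracket roller_center@0.27
```

```text
t: 5.8
tcp_pos: [0.5653, -0.0113, 0.2492]
eef_rot: [0.463, -0.464, 0.534, -0.534]
ft_force: [0.4, 0.2, -0.4]
width: 0.0545
[ 0.5653 -0.0113  0.2492] [ 0.9899 -0.1419 -0.001 ]
cam (array([0.5773, 0.0637, 0.3961]), array([-0.0436, -0.2949, -0.9545]))
bracket_mid [(0.71, [318.0, 155.0], [0.5672, 0.0114])]
bracket_mouth_left [(0.56, [319.0, 122.0], [0.5723, 0.0407])]
bracket_mouth_right [(0.86, [316.0, 191.0], [0.5608, -0.0229])]
bracket [(0.72, [322.0, 143.0], [0.5711, 0.0107])]
roller_center [(0.86, [317.0, 280.0], [0.5654, -0.0104])]
```

View pics/w2.png

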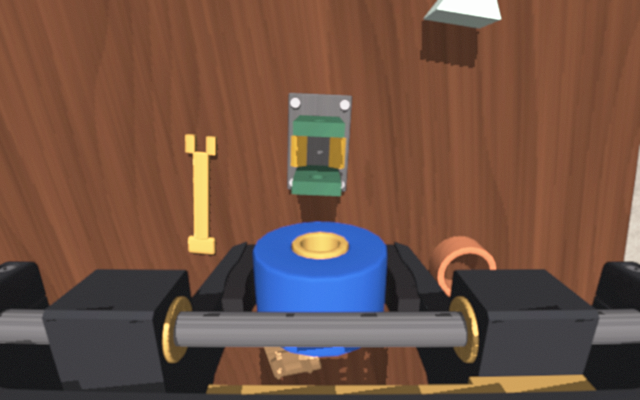

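```bash
cat >> h.py <<'E'
def box(x0,x1,y0,y1,z0,z1): return np.array([[x,y,z] for x in(x0,x1) for y in(y0,y1) for z in(z0,z1)])
def fitbracket(s,v0,near=None):
    gs=robot.regions_of(s,"bracket");m=gs[0]["mask"]
    M=cv2.GaussianBlur(cv2.resize(m.astype(np.float32),None,fx=2,fy=2),(0,0),1)
    B=[box(-.035,.035,-.055,.055,0,.01),box(-.022,.022,.02,.032,.01,.105),box(-.022,.022,-.032,-.02,.01,.105)]
    def f(v):
        I=np.zeros(M.shape,np.float32)
        for b in B:
            P=R.from_euler("z",v[2]*10).apply(b)+[v[0],v[1],0]
            cv2.fillConvexPoly(I,cv2.convexHull(((proj(s,P)*2+.5)*16).astype(np.int32)),1,shift=4)
        return np.abs(cv2.GaussianBlur(I,(0,0),1)-M).sum()/M.sum()
    a,b,c=v0[0],v0[1],np.radians(v0[2])/10
    r=minimize(f,[a,b,c],method="Nelder-Mead",options=dict(initial_simplex=[[a,b,c],[a+.006,b,c],[a,b+.006,c],[a,b,c+.015]]))
    return r.x[0],r.x[1],np.degrees(r.x[2]*10),r.fun
E
python3 - <<'E'
from h import *
s=robot.snapshot("wrist")
for y in(-14,-10,-6): print(np.round(fitbracket(s,[.567,.011,y]),4))
E
```

```text
[  0.5673   0.0111 -10.4567   0.0183]
[  0.5673   0.011  -10.4446   0.0183]
[  0.5673   0.011  -10.4442   0.0183]
```

Run:
```python
from h import *
s=robot.snapshot("wrist");p,M=rm()
print(p,np.degrees(np.arctan2(M[1,2],M[0,2])))
for z in(.016,): print(np.round(fitroller(s,p[0],p[1],-.14,p[2]+z),4), robot.pinpoint(s,"roller_center")[0]["uv"])
to([.5673,.0111,.13],-10.4)
```

```text
[ 0.56577802 -0.00930535  0.24969593] -7.999641012104922
[ 0.5667 -0.0112 -6.1573  0.0585] [321.6, 278.4]
shift mm [-20.4 119.7  -1.4] turn deg [-0.   2.4  0. ]
```

```bash
python3 -m jog '[-0.022,0.04,-0.0008,0,2.4,0,0.05,-0.022,0.08,-0.0008,0,2.4,0,0.05,-0.022,0.11,-0.0008,0,2.4,0,0.05,-0.022,0.12,-0.0008,0,2.4,0,0.05,-0.022,0.12,-0.0008,0,2.4,0,0.05,-0.022,0.12,-0.0008,0,2.4,0,0.05,-0.022,0.12,-0.0008,0,2.4,0,0.05]'
python3 look.py w3 bracket_mid bracket_mouth_left bracket_mouth_right roller_center@0.146
```

```text
t: 7.03
tcp_pos: [0.5698, 0.0126, 0.1319]
eef_rot: [-0.453, 0.451, -0.543, 0.544]
ft_force: [0.4, 0.4, -0.8]
width: 0.0539
[0.5698 0.0126 0.1319] [ 0.9835 -0.181   0.0035]
cam (array([0.5841, 0.0869, 0.2789]), array([-0.0508, -0.2921, -0.9551]))
bracket_mid [(0.66, [313.0, 228.0], [0.5661, 0.011])]
bracket_mouth_left [(0.58, [316.0, 180.0], [0.5734, 0.04]), (0.5, [314.0, 228.0], [0.5671, 0.0102])]
bracket_mouth_right []
roller_center [(0.67, [321.0, 279.0], [0.571, 0.0099])]
```

View pics/w3.png

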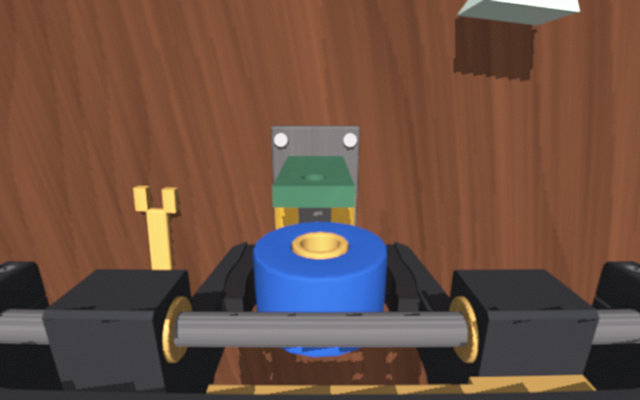

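Run:
```python
from h import *
np.set_printoptions(precision=4,suppress=True)
ps=[]
for i in range(8):
    s=robot.snapshot("wrist");ps.append(rm()[0]);
print(np.mean(ps,0),np.std(ps,0)); c,d=ray(s,(320,200));print(c)
im=s["img"].astype(int)
g=(im[:,:,1]>im[:,:,0]*1.2)&(im[:,:,1]>im[:,:,2])
for r in(190,196,200): 
    x=np.where(g[r,240:400])[0]+240;print(r,x.min(),x.max())
for cc in(285,300,315,330,345):
    y=np.where(g[140:225,cc])[0]+140;col=im[150:212,cc,1];print(cc,y.min(),y.max(),np.argmax(np.diff(col))+150)
    print(at(s,(cc,y.max()+.5),.105)[:2])
yw=np.radians(-10.4);b=np.array([.5673,.0111])
ux=np.array([np.cos(yw),np.sin(yw)]);uy=np.array([-np.sin(yw),np.cos(yw)])
for u in(-.022,.022):
  for v in(.02,.032): P=b+u*ux+v*uy;print(u,v,proj(s,[[P[0],P[1],.105]]))
P=ps and np.mean(ps,0)
for z in(.016,):print(np.round(fitroller(s,P[0],P[1],-.18,.13+z),4))
```

```text
[0.5682 0.0125 0.13  ] [0.0002 0.0001 0.0003]
[0.5829 0.087  0.2767]
190 275 358
196 276 358
200 276 358
285 166 206 186
[0.554  0.0342]
300 156 207 186
[0.5618 0.0322]
315 156 208 186
[0.5696 0.0302]
330 156 208 186
[0.5776 0.0287]
345 156 207 185
[0.5856 0.0278]
-0.022 0.02 [[276.2131 207.0089]]
-0.022 0.032 [[275.3607 185.4044]]
0.022 0.02 [[358.0896 207.0957]]
0.022 0.032 [[358.8682 185.4899]]
[  0.5687   0.011  -10.1183   0.0583]
```

```bash
python3 -m jog '[0,0.01,-0.0013,0,0,0,0.05,0,0.02,-0.0013,0,0,0,0.05,0,0.03,-0.0013,0,0,0,0.05,0,0.04,-0.0013,0,0,0,0.05,0,0.05,-0.0013,0,0,0,0.05,0,0.055,-0.0013,0,0,0,0.05,0,0.0585,-0.0013,0,0,0,0.05,0,0.0585,-0.0013,0,0,0,0.05,0,0.0585,-0.0013,0,0,0,0.05]'
python3 - <<'E'
from h import *
s=robot.snapshot("wrist");print(rm()[0],robot.get_state()["ft_force"])
P=rm()[0];print(np.round(fitroller(s,P[0],P[1],-.18,P[2]+.016),4))
E
```

```text
t: 8.48
tcp_pos: [0.5669, 0.0129, 0.0712]
eef_rot: [0.453, -0.453, 0.543, -0.543]
ft_force: [-0.3, 0.3, -0.1]
width: 0.0542
[0.56709838 0.01290953 0.07149955] [ 1.11249601  0.17037129 -0.6453468 ]
[ 5.67400e-01  1.00000e-02 -1.02092e+01  2.34700e-01]
```

```bash
python3 -m jog '[0,0.002,0,0,0,0,0.05,0,0.002,0,0,0,0,0.05,0,0.002,0,0,0,0,0.088,0,0.002,0,0,0,0,0.088,0,0.002,0,0,0,0,0.088,0,0.002,0,0,0,0,0.088,0,0.002,0,0,0,0,0.088,0,-0.02,0,0,0,0,0.088,0,-0.06,0,0,0,0,0.088,0,-0.1,0,0,0,0,0.088,0,-0.14,0,0,0,0,0.088,0,-0.18,0,0,0,0,0.088,0,-0.18,0,0,0,0,0.088,0,-0.18,0,0,0,0,0.088]'
python3 look.py w4 roller_center@0.085 bracket_mid
python3 - <<'E'
from h import *
s=robot.snapshot("wrist")
print(np.round(fitroller(s,.5673,.011,-.18,.085),4))
print(np.round(fitbracket(s,(.5673,.0111,-10.4)),4))
to([.494,.287,.25],-17)
E
```

```text
t: 9.75
tcp_pos: [0.5682, 0.0129, 0.2536]
eef_rot: [-0.454, 0.451, -0.542, 0.545]
ft_force: [0.4, 0.0, -0.9]
width: 0.0877
[0.5682 0.0129 0.2536] [ 0.9835 -0.1808  0.005 ]
cam (array([0.5823, 0.0873, 0.4006]), array([-0.0493, -0.2924, -0.955 ]))
roller_center [(0.78, [320.0, 177.0], [0.5697, 0.0132])]
bracket_mid [(0.65, [456.0, 273.0], [0.6928, -0.1147]), (0.23, [314.0, 148.0], [0.5695, 0.0418]), (0.22, [297.0, 368.0], [0.5023, -0.2066])]
[ 5.67500e-01  1.17000e-02 -1.23761e+01  1.15900e-01]
[  0.5672   0.0107 -10.5799   0.6449]
shift mm [-2.568e+02 -1.000e-01 -1.202e+02] turn deg [0.16 6.61 0.04]
```

View pics/w4.png

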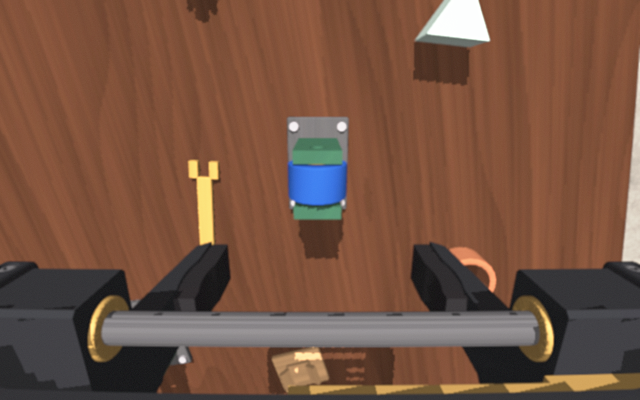

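The roller sits between the ears at px (317,183). Next stop is above the axle.

```bash
python3 -m jog '[-0.257,0,-0.12,0,6.6,0,0.088,-0.257,0,-0.12,0,6.6,0,0.088,-0.257,0,-0.12,0,6.6,0,0.088,-0.257,0,-0.12,0,6.6,0,0.088,-0.257,0,-0.12,0,6.6,0,0.088,-0.257,0,-0.12,0,6.6,0,0.088,-0.257,0,-0.12,0,6.6,0,0.088,-0.257,0,-0.12,0,6.6,0,0.088,-0.257,0,-0.12,0,6.6,0,0.088,-0.257,0,-0.12,0,6.6,0,0.088]'
python3 look.py w5 axle_grip axle_tip axle_shoulder rest
```

```text
t: 10.88
tcp_pos: [0.4952, 0.2863, 0.2503]
eef_rot: [-0.42, 0.421, -0.568, 0.569]
ft_force: [-0.4, -0.0, -0.6]
width: 0.0883
[0.4952 0.2863 0.2503] [ 0.9562 -0.2927 -0.0007]
cam (array([0.5188, 0.3588, 0.3972]), array([-0.0884, -0.2855, -0.9543]))
axle_grip [(0.95, [491.0, 46.0], [0.6904, 0.3547]), (0.87, [210.0, 169.0], [0.3839, 0.3208]), (0.67, [319.0, 177.0], [0.4929, 0.2786])]
axle_tip [(0.92, [419.0, 97.0], [0.6133, 0.3284]), (0.88, [124.0, 144.0], [0.3063, 0.3728]), (0.65, [323.0, 43.0], [0.5348, 0.4038])]
axle_shoulder [(0.78, [322.0, 137.0], [0.5079, 0.3185]), (0.7, [184.0, 162.0], [0.3604, 0.3355])]
rest [(0.8, [318.0, 167.0], [0.4922, 0.2805])]
```

View pics/w5.png

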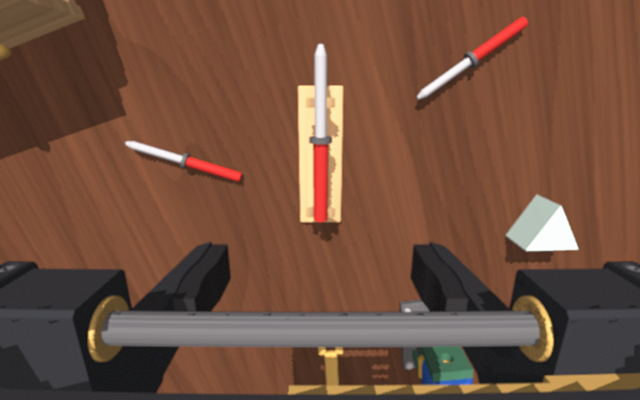

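Run:
```python
from h import *
s=robot.snapshot("wrist");im=s["img"].astype(int)
for d in robot.regions_of(s,"axle_grip"): print(d["conf"],d["bbox"])
d=[d for d in robot.regions_of(s,"axle_grip") if 290<d["bbox"][0]<340][0]
m=d["mask"];pts=[];
for r in range(50,216,3):
    c=np.where(m[r])[0]
    if len(c): pts.append(at(s,(c.mean(),r),.045)[:2])
pts=np.array(pts);k=np.polyfit(pts[:,1],pts[:,0],1);print("yaw",-np.degrees(np.arctan(k[0])),np.abs(pts[:,0]-np.polyval(k,pts[:,1])).max())
print(pts[0],pts[-1])
red=(im[:,:,0]>130)&(im[:,:,1]<60)&m;rr=np.where(red.any(1))[0];print(rr.min(),rr.max())
a=at(s,(321,rr.max()),.045);b=at(s,(321,rr.min()),.045);print(a,b,"grip from end+50:",a[:2]+.05*(b-a)[:2]/np.linalg.norm(b-a))
y=.2786;print("x on line",np.polyval(k,y))
```

```text
0.72 [415.9, 18.1, 526.5, 98.6]
0.67 [123.9, 143.1, 241.6, 179.8]
0.63 [311.2, 44.1, 334.5, 222.5]
yaw -16.920762439715787 0.0004088301826584706
[0.53105489 0.39868347] [0.48165185 0.23625996]
145 219
[0.48132541 0.2313948  0.045     ] [0.50547629 0.31023301 0.045     ] grip from end+50: [0.4959704  0.27920196]
x on line 0.49460501772093535
```

Run:
```python
from h import *
ps=[]
for i in range(4): robot.snapshot("wrist");ps.append(rm()[0])
print(np.mean(ps,0))
to(np.array([.4946,.279,.0265])+rm()[0]-np.mean(ps,0),-16.9)
```

```text
[0.49527373 0.2870142  0.25124445]
shift mm [  7.9 224.7   1.7] turn deg [-0.   -0.11 -0.  ]
```

```bash
python3 -m jog '[0.0079,0.04,0.0017,0,0,0,0.06,0.0079,0.08,0.0017,0,0,0,0.06,0.0079,0.12,0.0017,0,0,0,0.06,0.0079,0.16,0.0017,0,0,0,0.06,0.0079,0.19,0.0017,0,0,0,0.06,0.0079,0.21,0.0017,0,0,0,0.06,0.0079,0.2245,0.0017,0,0,0,0.06,0.0079,0.2245,0.0017,0,0,0,0.06,0.0079,0.2245,0.0017,0,0,0,0.06,0.0079,0.2245,0.0017,0,0,0,0.005,0.0079,0.2245,0.0017,0,0,0,0.005,0.0079,0.2245,0.0017,0,0,0,0.005,0.0079,0.2245,0.0017,0,0,0,0.005,0.0079,0.2245,0.0017,0,0,0,0.005,0.0079,0.2245,0.0017,0,0,0,0.005,0.0079,0.2245,0.0017,0,0,0,0.005,0.0079,0.2245,0.0017,0,0,0,0.005]' 45
python3 - <<'E'
from h import *
ps=[]
for i in range(4): s=robot.snapshot("wrist");ps.append(rm()[0])
print(np.mean(ps,0),robot.get_state()["ft_force"])
p=np.mean(ps,0)+[0,0,.0187]
for k in("axle_tip","axle_shoulder"):print(k,[(d["uv"],at(s,d["uv"],.045)) for d in robot.pinpoint(s,k)[:3]])
E
```

```text
t: 12.9
tcp_pos: [0.4932, 0.2796, 0.0267]
eef_rot: [0.42, -0.421, 0.569, -0.568]
ft_force: [-4.6, 0.9, 4.1]
width: 0.014
[0.49321327 0.27961584 0.02669041] [-5.30063214  0.46511391  4.86207129]
axle_tip [([552.9, 87.4], array([0.59941608, 0.33029135, 0.045     ]))]
axle_shoulder [([321.1, 185.1], array([0.50703489, 0.31941115, 0.045     ])), ([19.1, 226.2], array([0.38021375, 0.33934752, 0.045     ]))]
```

Run:
```python
from h import *
to([.5345,-.1669,.13],-10.44)
```

```text
shift mm [ 415.1 -103.3  169.6] turn deg [ 0.1  -6.52  0.03]
```

```bash
python3 -m jog '[0,-0.02,0,0,0,0,0.005,0,-0.05,0,0,0,0,0.005,0,-0.09,0,0,0,0,0.005,0,-0.13,0,0,0,0,0.005,0.03,-0.17,0.012,0,-1,0,0.005,0.07,-0.17,0.029,0,-2,0,0.005,0.108,-0.17,0.044,0,-3,0,0.005,0.146,-0.17,0.06,0,-3,0,0.005,0.184,-0.17,0.075,0,-3,0,0.005,0.222,-0.17,0.091,0,-4,0,0.005,0.26,-0.17,0.106,0,-5,0,0.005,0.298,-0.17,0.122,0,-6,0,0.005,0.336,-0.17,0.137,0,-6.5,0,0.005,0.374,-0.15,0.153,0,-6.5,0,0.005,0.415,-0.115,0.17,0,-6.5,0,0.005,0.415,-0.103,0.17,0,-6.5,0,0.005,0.415,-0.103,0.17,0,-6.5,0,0.005,0.415,-0.103,0.17,0,-6.5,0,0.005,0.415,-0.103,0.17,0,-6.5,0,0.005]'
python3 look.py w6 axle_tip@0.148 axle_shoulder@0.148 bracket_mid bracket_mouth_right roller_center@.085
```

```text
t: 14.78
tcp_pos: [0.5362, -0.1664, 0.1301]
eef_rot: [-0.453, 0.452, -0.543, 0.543]
ft_force: [0.7, -0.1, -1.2]
width: 0.0136
[ 0.5362 -0.1664  0.1301] [ 0.9834 -0.1813  0.0006]
cam (array([ 0.551 , -0.0921,  0.2772]), array([-0.0535, -0.2916, -0.955 ]))
axle_tip []
axle_shoulder [(0.79, [320.0, 187.0], [0.5448, -0.1262])]
bracket_mid []
bracket_mouth_right []
roller_center [(0.69, [136.0, 49.0], [0.4589, -0.0506])]
```

View pics/w6.png

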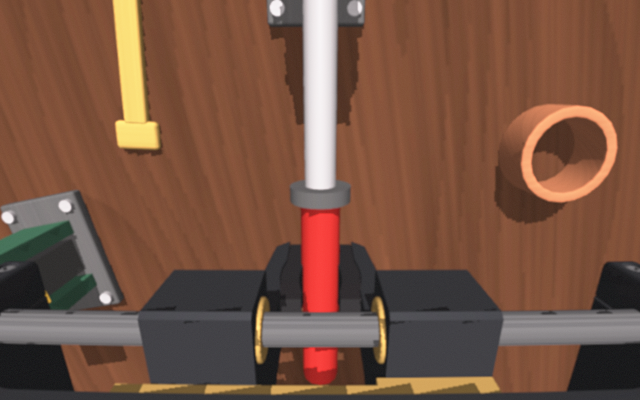

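```bash
cat > axl.py <<'E'
from h import *
np.set_printoptions(precision=4,suppress=True)
ps=[];Ms=[]
for i in range(5): s=robot.snapshot("wrist");p,M=rm();ps.append(p);Ms.append(M)
p=np.mean(ps,0);print("tcp",p,"yaw",np.mean([np.degrees(np.arctan2(M[1,2],M[0,2])) for M in Ms]),"pitch y",np.mean([M[:,1] for M in Ms],0))
im=cv2.GaussianBlur(s["img"],(0,0),.7).astype(float)
sat=im.max(2)-im.min(2)
z=p[2]+.0183
L=[]
for r in range(30,176,4):
    q=sat[r,285:355];t=35  # grey shank: low saturation
    ok=np.where(q<t)[0]
    if len(ok)<5: continue
    a,b=ok[0],ok[-1]
    if a==0 or b==len(q)-1: continue
    a=a-1+(q[a-1]-t)/(q[a-1]-q[a]);b=b+(t-q[b])/(q[b+1]-q[b])
    L.append((r,285+a,285+b))
L=np.array(L)
# least squares: axis line through (X at grip, z at grip) with yaw,pitch; project silhouette edges
from scipy.optimize import least_squares
def edges(v):
    x0,z0,yaw,pit=v;u=np.array([-np.sin(yaw)*np.cos(pit),np.cos(yaw)*np.cos(pit),np.sin(pit)])
    P0=np.array([x0,p[1],z0]);E=np.array(s["extrinsics"]);c=-E[:3,:3].T@E[:3,3]
    t=np.linspace(.045,.115,30);A=P0+t[:,None]*u
    w=c-A;w-=(w@u)[:,None]*u;D=np.linalg.norm(w,axis=1)[:,None];w/=D;n=np.cross(u,w)
    sn=.006/D;cs=np.sqrt(1-sn**2);out=[]
    for sg in(-1,1):
        q=proj(s,A+.006*(sn*w+sg*cs*n));o=np.argsort(q[:,1]);out.append(np.interp(L[:,0],q[o,1],q[o,0]))
    out=np.sort(np.array(out),0);return out
def res(v): e=edges(v);return np.r_[e[0]-L[:,1],e[1]-L[:,2]]
r=least_squares(res,[p[0],z,-.18,0],x_scale=[.01,.01,.1,.1],loss="soft_l1")
v=r.x;J=np.linalg.inv(r.jac.T@r.jac)
print("rows",L[0],L[-1],"rms",np.sqrt(np.mean(res(v)**2)))
print("x,z at grip",v[:2],"yaw,pitch deg",np.degrees(v[2:]),"sig",np.sqrt(np.diag(J))*.3)
# fixed z, level
r2=least_squares(lambda w:res([w[0],z,w[1],0]),[p[0],-.18]);print("level fit x",r2.x[0],"yaw",np.degrees(r2.x[1]),"rms",np.sqrt(np.mean(r2.fun**2)))
d=robot.pinpoint(s,"axle_shoulder")[0];print("shoulder",at(s,d["uv"],z))
yw=np.radians(-10.44);b=np.array([.5673,.0111]);ux=np.array([np.cos(yw),np.sin(yw)]);uy=np.array([-np.sin(yw),np.cos(yw)])
ya=r2.x[1];ua=np.array([-np.sin(ya),np.cos(ya)])
for t in(0,.041,.129):
    q=np.array([r2.x[0],p[1]])+t*ua-b;print("axle pt",t,"in bracket frame x,y mm",q@ux*1000,q@uy*1000)
E
python3 axl.py
```

```text
tcp [ 0.5359 -0.1671  0.1301] yaw -10.472213218072323 pitch y [ 0.0005 -0.0002 -1.    ]
rows [ 30.     301.     338.1818] [174.     304.2727 335.375 ] rms 0.3666395403515008
x,z at grip [0.5369 0.1394] yaw,pitch deg [-10.3606  12.3623] sig [0.0001 0.0014 0.0009 0.0171]
level fit x 0.536952340369135 yaw -10.345859650990269 rms 1.1345084987343486
shoulder [ 0.5448 -0.1266  0.1484]
axle pt 0 in bracket frame x,y mm 2.4479162789858977 -180.76164081106722
axle pt 0.041 in bracket frame x,y mm 2.380550888279303 -139.76169615373706
axle pt 0.129 in bracket frame x,y mm 2.235961757006514 -51.76181493800408
```

Run:
```python
from h import *
np.set_printoptions(precision=3,suppress=True)
g=np.array([.5369,-.1671,.1484]);ya=np.radians(-10.36)
for n in("scene","top"):
    s=robot.snapshot(n)
    for k,t in(("axle_grip",0),("axle_shoulder",.041),("axle_tip",.129)):
        pr=[proj(s,g+t*np.array([-np.sin(ya)*np.cos(a),np.cos(ya)*np.cos(a),np.sin(a)]))[0].round(1).tolist() for a in np.radians([-6,0,6,12])]
        print(n,k,"pred -6,0,6,12:",pr,[(round(d["conf"],2),np.round(d["uv"],1).tolist()) for d in robot.pinpoint(s,k)])
    c=proj(s,g+[0.0,.06,0])[0].astype(int);im=s["img"][max(c[1]-75,0):c[1]+75,max(c[0]-100,0):c[0]+100,::-1]
    cv2.imwrite(f"pics/c_{n}.png",cv2.resize(im,None,fx=3.9,fy=3.9,interpolation=cv2.INTER_CUBIC));print(c)
a=cv2.imread("pics/c_scene.png");b=cv2.imread("pics/c_top.png");w=min(a.shape[1],b.shape[1])
cv2.imwrite("pics/c_both.png",cv2.resize(np.vstack([a[:,:w],b[:,:w]]),None,fx=.5,fy=.5))
```

```text
scene axle_grip pred -6,0,6,12: [[232.8, 161.9], [232.8, 161.9], [232.8, 161.9], [232.8, 161.9]] [(0.76, [393.2, 304.7]), (0.61, [233.9, 162.7]), (0.43, [412.2, 191.9])]
scene axle_shoulder pred -6,0,6,12: [[244.9, 169.3], [244.7, 168.5], [244.4, 167.5], [243.9, 166.6]] [(0.79, [244.6, 168.8]), (0.72, [388.3, 290.7]), (0.65, [420.7, 189.4])]
scene axle_tip pred -6,0,6,12: [[271.5, 185.6], [271.2, 183.1], [270.5, 180.3], [269.3, 177.2]] [(0.72, [392.0, 271.4]), (0.61, [272.0, 182.2]), (0.34, [289.1, 204.9])]
[252 168]
top axle_grip pred -6,0,6,12: [[430.6, 183.2], [430.6, 183.2], [430.6, 183.2], [430.6, 183.2]] [(0.67, [429.2, 183.1]), (0.65, [211.3, 269.2]), (0.53, [203.8, 130.4])]
top axle_shoulder pred -6,0,6,12: [[410.9, 180.3], [411.2, 179.8], [411.8, 179.3], [412.5, 178.9]] [(0.65, [411.1, 183.0]), (0.61, [203.1, 281.5]), (0.54, [206.8, 140.4])]
top axle_tip pred -6,0,6,12: [[369.3, 174.2], [369.7, 172.5], [370.7, 170.9], [372.5, 169.4]] [(0.74, [367.3, 173.5]), (0.54, [181.2, 303.2]), (0.5, [212.1, 164.1])]
[402 183]
```

View pics/c_scene.png

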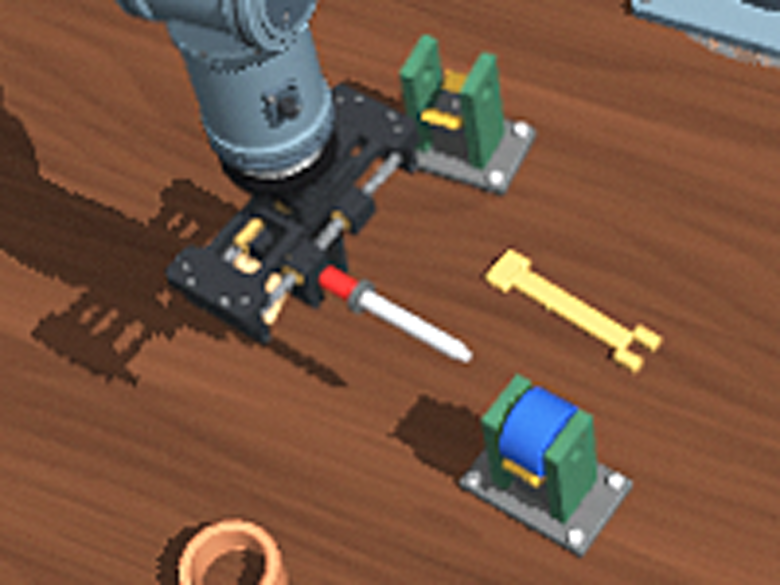

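Level axle: the scene tip sits at px (272,184), against a prediction of (271,183) for zero pitch. The 12° pitch from the wrist fit is therefore spurious. It is 2.3 mm off in bracket x, so I'll correct that and go down.

```bash
python3 -m jog '[0,0.02,-0.0023,0,0,0,0.005,0,0.04,-0.0023,0,0,0,0.005,0,0.055,-0.0023,0,0,0,0.005,0,0.0634,-0.0023,0,0,0,0.005,0,0.0634,-0.0023,0,0,0,0.005,0,0.0634,-0.0023,0,0,0,0.005]'
python3 axl.py
python3 - <<'E'
from h import *
s=robot.snapshot("scene");p,_=rm()
for k in("axle_tip","axle_shoulder","bracket_mouth_right"):print(k,[np.round(d["uv"],1).tolist() for d in robot.pinpoint(s,k)])
yw=np.radians(-10.44);b=np.array([.5673,.0111,.085]);uy=np.array([-np.sin(yw),np.cos(yw),0])
for y in(-.14,-.052,-.032): print(proj(s,b+y*uy))
E
```

```text
t: 16.28
tcp_pos: [0.5335, -0.1669, 0.0664]
eef_rot: [0.452, -0.452, 0.544, -0.544]
ft_force: [-0.1, -0.8, -0.8]
width: 0.0138
tcp [ 0.5342 -0.1671  0.0672] yaw -10.505291575900817 pitch y [ 0.0015 -0.0004 -1.    ]
rows [ 30.  301.  338.2] [174.     304.15   335.3462] rms 0.3752105932508552
x,z at grip [0.5354 0.0797] yaw,pitch deg [-10.3432  10.5377] sig [0.0001 0.0014 0.0009 0.0174]
level fit x 0.5353556398142623 yaw -10.347087157215572 rms 1.2036627657253713
shoulder [ 0.5434 -0.1268  0.0855]
axle pt 0 in bracket frame x,y mm 0.8728539997515217 -181.02494981314084
axle pt 0.041 in bracket frame x,y mm 0.8063669929086139 -140.0250037219821
axle pt 0.129 in bracket frame x,y mm 0.6636631733434687 -52.025119428763375
axle_tip [[273.5, 194.6], [437.6, 181.9], [392.9, 273.0], [308.2, 280.5]]
axle_shoulder [[249.8, 180.1], [387.1, 289.9], [419.7, 190.0]]
bracket_mouth_right [[281.3, 196.3], [258.9, 114.2]]
[[248.53649943 180.20597173]]
[[273.91498897 194.45316186]]
[[279.83793104 197.77634427]]
```

```bash
python3 -m jog '[-0.008,0,-0.0007,0,0,0,0.005,-0.016,0,-0.0007,0,0,0,0.005,-0.022,0,-0.0007,0,0,0,0.005,-0.028,0,-0.0007,0,0,0,0.005,-0.034,0,-0.0007,0,0,0,0.005,-0.04,0,-0.0007,0,0,0,0.005,-0.044,0,-0.0007,0,0,0,0.005,-0.044,0,-0.0007,0,0,0,0.005]'
python3 axl.py
```

```text
t: 17.45
tcp_pos: [0.5411, -0.1221, 0.0664]
eef_rot: [0.453, -0.452, 0.543, -0.543]
ft_force: [1.0, 0.6, -0.7]
width: 0.0135
tcp [ 0.5407 -0.1237  0.0663] yaw -10.505141861854112 pitch y [-0.0001 -0.0002 -1.    ]
rows [ 86.     301.5455 337.7143] [174.     302.8889 336.6923] rms 0.10097139962399163
x,z at grip [0.5418 0.0974] yaw,pitch deg [-10.4677  -1.4945] sig [0.0001 0.0022 0.0017 0.0335]
level fit x 0.5417632430868315 yaw -10.470386967497172 rms 1.5279539860148457
shoulder [ 0.5502 -0.0828  0.0846]
axle pt 0 in bracket frame x,y mm -0.6949590033599714 -137.15514515744553
axle pt 0.041 in bracket frame x,y mm -0.673214546445924 -96.15515092356065
axle pt 0.129 in bracket frame x,y mm -0.6265435169718898 -8.155163299612616
```

```bash
python3 -m jog '[-0.006,0,0.0004,0,0,0,0.005,-0.012,0,0.0004,0,0,0,0.005,-0.018,0,0.0004,0,0,0,0.005,-0.024,0,0.0004,0,0,0,0.005,-0.03,0,0.0004,0,0,0,0.005,-0.03,0,0.0004,0,0,0,0.005]'
python3 axl.py
```

```text
t: 18.25
tcp_pos: [0.547, -0.0918, 0.0664]
eef_rot: [0.453, -0.452, 0.543, -0.543]
ft_force: [0.4, -0.0, -0.4]
width: 0.0132
tcp [ 0.5466 -0.0939  0.0663] yaw -10.47748615031706 pitch y [-0.0001 -0.0001 -1.    ]
rows [ 42.  289.6 348. ] [174.     302.7778 336.6   ] rms 5.616515069804269
x,z at grip [0.5477 0.0517] yaw,pitch deg [-10.375   40.3779] sig [0.0003 0.0052 0.0055 0.0551]
level fit x 0.547304135771027 yaw -10.834952445630313 rms 6.625423343341154
shoulder [ 0.556  -0.0536  0.0846]
axle pt 0 in bracket frame x,y mm -0.6312151039747229 -106.92319258407329
axle pt 0.041 in bracket frame x,y mm -0.3485952990034632 -65.92416666825623
axle pt 0.129 in bracket frame x,y mm 0.25800330678848493 22.07374261447307
```

```bash
python3 -m jog '[-0.006,0,0.0002,0,0,0,0.005,-0.012,0,0.0002,0,0,0,0.005,-0.018,0,0.0002,0,0,0,0.005,-0.024,0,0.0002,0,0,0,0.005,-0.028,0,0.0002,0,0,0,0.005,-0.028,0,0.0002,0,0,0,0.005]'
python3 axl.py | egrep "tcp|shoulder|pt 0.041"; python3 -c "
from h import *
print(robot.get_state()['ft_force'])"
```

```text
t: 19.05
tcp_pos: [0.5522, -0.0648, 0.0664]
eef_rot: [0.453, -0.452, 0.543, -0.543]
ft_force: [0.1, 0.5, -0.8]
width: 0.0134
tcp [ 0.5519 -0.0666  0.0663] yaw -10.48923265130274 pitch y [-0.0001 -0.0001 -1.    ]
[ 0.54140653  1.09034749 -1.35073479]Traceback (most recent call last):
  File "axl.py", line 32, in <module>
    v=r.x;J=np.linalg.inv(r.jac.T@r.jac)
            ~~~~~~~~~~~~~^^^^^^^^^^^^^^^
    ainv = _umath_linalg.inv(a, signature=signature)
    raise LinAlgError("Singular matrix")
numpy.linalg.LinAlgError: Singular matrix
```

```bash
python3 -m jog '[-0.002,0,0,0,0,0,0.005,-0.004,0,0,0,0,0,0.005,-0.005,0,0,0,0,0,0.005,-0.006,0,0,0,0,0,0.005,-0.007,0,0,0,0,0,0.005,-0.007,0,0,0,0,0,0.005]'
python3 look.py w7 axle_shoulder@0.085 bracket_mouth_right bracket_mid; python3 -c "
from h import *
print(robot.get_state()['ft_force'])"
```

```text
t: 19.8
tcp_pos: [0.5527, -0.0614, 0.0661]
eef_rot: [-0.451, 0.453, -0.544, 0.544]
ft_force: [-0.5, -5.6, -1.4]
width: 0.0143
[ 0.5527 -0.0614  0.0661] [ 0.983  -0.1835 -0.0008]
cam (array([0.5679, 0.0132, 0.2129]), array([-0.056 , -0.294 , -0.9542]))
axle_shoulder []
bracket_mouth_right [(0.7, [318.0, 186.0], [0.5608, -0.0204])]
bracket_mid []
[-0.32707568 -5.0053021  -1.21776676]
```

View pics/w7.png

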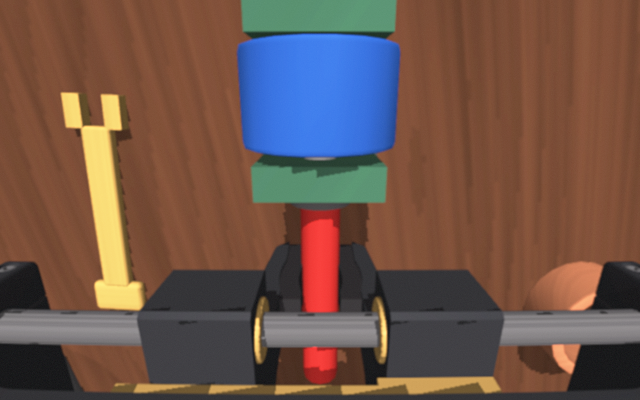

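```bash
python3 -m jog '[-0.001,0,0,0,0,0,0.005,-0.0005,0.0015,0,0,0,0,0.005,-0.0005,0.0015,0,0,0,0,0.05,-0.0005,0.0015,0,0,0,0,0.06,-0.0005,0.0015,0,0,0,0,0.06,-0.0005,0.0015,0,0,0,0,0.06,-0.0005,0.0015,0,0,0,0,0.06,-0.0005,-0.03,0,0,0,0,0.06,-0.0005,-0.07,0,0,0,0,0.06,-0.0005,-0.11,0,0,0,0,0.06,-0.0005,-0.15,0,0,0,0,0.06,-0.0005,-0.17,0,0,0,0,0.06,-0.0005,-0.17,0,0,0,0,0.06]'
python3 look.py w8 axle_shoulder@0.085 axle_tip@.085 axle_grip@.085 roller_center@.085
python3 - <<'E'
from h import *
s=robot.snapshot("wrist")
yw=np.radians(-10.44);b=np.array([.5673,.0111,.085]);uy=np.array([-np.sin(yw),np.cos(yw),0])
for t in(-.073,-.032,.032,.056): print(t,proj(s,b+t*uy))
print(np.round(fitroller(s,.567,.011,-.18,.085),4))
E
```

```text
t: 21.08
tcp_pos: [0.5564, -0.0588, 0.2417]
eef_rot: [-0.455, 0.45, -0.541, 0.546]
ft_force: [0.8, 0.9, -0.1]
width: 0.0599
[ 0.5564 -0.0588  0.2417] [ 0.9832 -0.1821  0.0092]
cam (array([0.57  , 0.0156, 0.3887]), array([-0.0457, -0.2929, -0.955 ]))
axle_shoulder [(0.78, [316.0, 142.0], [0.5617, -0.0228])]
axle_tip [(0.85, [317.0, 31.0], [0.5793, 0.0658])]
axle_grip [(0.72, [317.0, 182.0], [0.5557, -0.0603])]
roller_center [(0.74, [313.0, 101.0], [0.5655, 0.012])]
-0.073 [[321.64509603 183.81128151]]
-0.032 [[321.71303005 138.34512475]]
0.032 [[321.82648825  59.91100872]]
0.056 [[321.87126783  27.98892219]]
[  0.567    0.0125 -10.4997   0.0297]
```

View pics/w8.png

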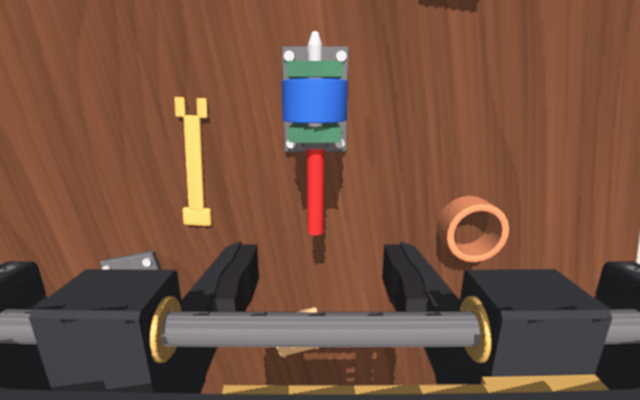

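Run:
```python
from h import *
np.set_printoptions(precision=1,suppress=True)
yw=np.radians(-10.44);b=np.array([.5673,.0111,.085]);uy=np.array([-np.sin(yw),np.cos(yw),0]);ux=np.array([np.cos(yw),np.sin(yw),0])
for n in("wrist","wrist","scene","top"):
    s=robot.snapshot(n);print(n,robot.get_state()["ft_force"])
    for k,z in(("axle_grip",.083),("axle_shoulder",.084),("axle_tip",.088)):
        for d in robot.pinpoint(s,k):
            q=at(s,d["uv"],z)-b
            if np.linalg.norm(q)<.12: print(k,d["uv"],"x,y mm",q@ux*1000,q@uy*1000)
    if n=="wrist":
        im=s["img"].astype(int);red=(im[:,:,0]>130)&(im[:,:,1]<60)&(im[:,:,2]<60);red[:,:280]=0;red[:,350:]=0;red[250:]=0
        rr=np.where(red.sum(1)>3)[0];c=[np.where(red[r])[0].mean() for r in(rr.min()+5,rr.max()-5)]
        e=[(at(s,(c[0],rr.min()),.09)-b)@uy*1000,(at(s,(c[1],rr.max()+.5),.075)-b)@uy*1000];print("red rows",rr.min(),rr.max(),c,"y of red ends",e,"x",[(at(s,(cc,r),.083)-b)@ux*1000 for cc,r in zip(c,(rr.min()+5,rr.max()-5))])
```

```text
wrist [ 0.4 -0.2  0.2]
axle_grip [319.8, 184.8] x,y mm -1.441844764123199 -74.40016237532521
axle_shoulder [321.9, 140.4] x,y mm 0.412208160000976 -33.83749291322558
axle_tip [322.7, 140.4] x,y mm 1.096446654038492 -33.328086088045346
axle_tip [323.8, 31.0] x,y mm 1.7761438134004957 53.40264218062398
red rows 149 237 [np.float64(321.5), np.float64(320.8888888888889)] y of red ends [np.float64(-40.490524647051124), np.float64(-130.28309696640747)] x [np.float64(0.07778972681593475), np.float64(-0.4060634035348315)]
wrist [ 0.3 -0.1  0.3]
axle_grip [317.9, 184.1] x,y mm -2.3392051358055497 -73.87157650846211
axle_shoulder [319.4, 141.2] x,y mm -0.9356336450990759 -34.55580808613854
axle_tip [318.9, 29.4] x,y mm -1.2715685947074942 54.824467396745575
red rows 149 236 [np.float64(320.4), np.float64(321.125)] y of red ends [np.float64(-40.530112256453585), np.float64(-129.49562581763936)] x [np.float64(-0.0512980459428326), np.float64(0.6650948906048195)]
scene [ 0.2  0.3 -0.3]
axle_grip [265.5, 190.9] x,y mm 2.243057190017387 -79.42236278803782
axle_shoulder [280.4, 194.9] x,y mm -8.800577454611867 -36.30003030951549
axle_tip [306.6, 211.0] x,y mm -3.28800752564451 54.02018036867504
top [ 0.5  0.7 -0.6]
axle_grip [377.6, 182.0] x,y mm 1.6890375515078173 -77.04425021117414
axle_shoulder [357.2, 180.6] x,y mm -3.509153756363724 -31.60407587229299
axle_shoulder [327.7, 172.2] x,y mm 3.8017751716111654 36.419602690657904
axle_tip [318.6, 171.4] x,y mm 0.9937842382748941 56.53155719339572
```

```bash
python3 -c "
from plant import robot
print(robot.sign_off())"
```

```text
the job is handed in; nothing more can be done
None
```

The job is handed in, at about 21.5 s of the 64 s allowed. The blue roller is in the saddle of the left bracket, and the axle goes through both ears and the roller from the right side. Both are let go and the gripper is clear. No verdict was reported.

**Last checks:**
- **Roller:** a fit to the wrist picture put it about 1.4 mm from the bracket's middle and in line with the hole axis (limits 9 mm and 0.2 rad).
- **Insertion:** almost no force until the collar met the ear, where it reached about 5 N.
- **Collar:** its front face measured about 2 mm short of the ear mouth or less in the wrist and top views, with 6 mm allowed.
- **Tip:** it is about 54 mm past the bracket's middle, beyond the far ear. Fully seated would be 56 mm.
- **Bystanders:** I never touched the prism, copper collar or spanner. I did not measure their positions again at the end.

**Checks that disagreed:**
- **Axle tilt before insertion:** a wrist-camera fit gave about 12° of pitch. The scene camera showed the axle level, so I went with that, and the clean insertion bore it out.
- **Final collar position:** the coarser scene view put the collar about 4 mm short of the mouth and 9 mm to the side. The end of the red handle, at a guessed height, read about 7 mm too far out. I trusted the close wrist view and the contact force over both.

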